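# Hang the stepped template level and close up the parts box

## Task

Clear up after embedding: first lift the stepped plywood template out of the wooden box and hang it on the stand's steel peg, choosing the hole by which it hangs level. Then lay the aluminium frame lug flat in the wide compartment of the box, and last put the lid on the box so that it sits fully home all round. Leave the jar of pegs and the spur embedder where they are.

Things in the scene. Friction and masses are not known exactly. Their poses are not given: they have to be found in the camera images.
- template_mid (a point): Even plywood plate, 14 mm thick (x), 0.16 kg, an upside-down L, standing on its leg in the box's slot; pull it straight up. Point: middle of its 160 (y) x 145 mm (z) outline. Bar y -80 to 80, z 22.5 to 72.5 mm; leg y 0 to 80, z -72.5 to 22.5 mm. Four round 22 mm through-holes in a row along the bar; 22 mm of solid wood above them to grip across the thickness.
- hole_a (a point): Centre of the template's hole at y = -51 mm, z = +39.5 mm from template_mid; axes as the template's; the hole runs along x.
- hole_b (a point): The same for the hole at y = -15 mm, z = +39.5 mm.
- hole_c (a point): The same for the hole at y = +21 mm, z = +39.5 mm.
- hole_d (a point): The same for the hole at y = +57 mm, z = +39.5 mm.
- peg_mid (a point): Middle of a level steel peg, 12 mm thick, 100 mm long, fixed 200 mm above the bench on a steel stand (foot 130 x 110 mm). x runs along the peg: free rounded tip at x = -50 mm (towards the robot); the post (26 mm square, top 7 mm above the peg's axis) begins at x = +50 mm. A hung part's hole rests with its top on the peg.
- box: Open wooden box fixed to the bench, 150 (x) x 214 (y) x 70 mm high; origin: centre of its underside. Walls and floor 7 mm. A divider along y at x = -49 to -44 mm, its top 49 mm up, parts the near 19 mm slot (x = -68 to -49 mm, holds the template) from the wide compartment (x = -44 to +68 mm, 200 mm long).
- lug_mid (a point): Dented aluminium frame lug, loose, 0.2 kg, 110 (x) x 30 (y) x 24 mm high, lying flat on the bench. Point: on the length and width centre lines, 12 mm above its underside. Full-height block from x = -55 to +20 mm, half-height tongue (12 mm) on to x = +55 mm; grip across the 30 mm width at about x = -15 mm.
- lid_grip (a point): Loose wooden lid, 0.28 kg, lying right way up. Point: centre of its bar handle, 20 (x) x 100 (y) x 28 mm high. Panel 154 (x) x 218 (y) x 8 mm, underside 22 mm below the point; plug under it 129 x 193 x 10 mm, fits the box's mouth with 3.5 mm to spare each side. Home: panel on the rim, its x along the box's x (either way round), the point 92 mm above the box's underside.
- jar: Squat glass jar of wooden pegs, 84 mm across, 68 mm high with its pegs, a bystander; origin at the centre of its underside. It may stand where the lug could be, and the other way round.
- embedder: Spur embedder, wooden handle with brass wheel, 170 mm long along its x and 27 mm high, lying between box and stand, a bystander; origin on its underside.
There are look-alikes about, which are no part of the job. What is meant by the part that bears lug_mid is not green, and is the smaller of those in its own colour. Of the things that look like the part that bears template_mid, the largest one is meant.

How it is judged:
By the outcome, as a careful person would: the job done as asked, in the order asked, and still so for the second after the job is handed in, with the robot touching nothing.
It also fails if it takes over 72 s, if anything falls off the work surface, if the arm or the gripper's body presses on something with over 40 N, if the wrist force passes 120 N, or if a joint passes its speed limit or range.

## Robot

A 6-joint arm with a two-finger parallel gripper is mounted at the origin on the work surface. World frame = base frame: x ahead of the robot, y to its left, z up, the work surface at z = 0. Lengths are in m, angles in rad, forces in N, time in s.
With the tool pointing down it reaches from about 0.275 to 0.975 m from the base axis. Payload 8.4 kg.
Tool frame: the origin (TCP) lies between the finger pads; the fingertips stand r.tips_ahead ahead of it and the grasp point (between the pads) is the TCP (r.tips_ahead is the distance from the TCP to the fingertips, in m); z points along the fingers, x is the direction in which the jaws open and shut, and the axes are right-handed (so a half turn about z gives the same grasp; the last joint's range is limited). The gripper opens to 92 mm and grips with 3 to 60 N. Pads are 20 mm wide; open, the fingers measure 128 mm over their backs; the gripper's body (75 mm by 189 mm) begins 69 mm behind the grasp point.
Start: joints at [1.322, 0.353, 1.633, -0, 1.155, -0.002], TCP at [0.153, 0.606, 0.234] pointing down, gripper open.
Joint ranges: [-2.63, 2.63], [-0.92, 2.1], [0.06, 2.66], [-1.3, 4.44], [0, 2.69], [-3.02, 3.02]. Speed limits (rad/s): [2.22, 2.22, 2.79, 3.14, 3.14, 3.14].

## Interface

Orientations are given as a unit quaternion [w, x, y, z].
In Python, from station import get_state, imaging, workorder, models, r gives the robot as it stands. The module is installed in compiled form; this text tells all that it offers.
- The arm moves only by the tool send_rows, never from a script. Its argument "increments" is a list of rows, each an object of numbers: "tx", "ty", "tz": the shift along the tool's x, y, z in cm; "twist": the turn about the tool's z in rad; "fingers": the opening in per cent of the stroke, from 0 (shut) to 100 (fully open). In form: [{"tx": .., "ty": .., "tz": .., "twist": .., "fingers": ..}, ...]. A call has 1 to 12 rows; each row is the pose to reach, as a shift and turn from the pose commanded when the call began, along the tool's axes at that moment; what a row does not reach only later rows make up. A row lasts 1/10 s, in which the tool goes at most 50 mm and 8.59 degrees, less where a joint would pass 70% of its speed; a pose out of reach is approached as far as the arm can. A call with a gripper value outside its range is refused whole. The fingers move at their own pace and stop on an object; "grip_force" is the grip in N (left out, the last holds). Time passes only in rows, so rows that repeat a pose let the fingers close. It gives the time, the measured TCP pose, the force and the opening at its end, in the units of the state.
- get_state(): the state, without advancing time (a new reading comes with each control period).
- imaging.snapshot(name): name is "side" or "top"; returns a dict with "color" (420x560x3 uint8, red, green, blue), "range_z" (420x560 float32, m along the optical axis (not along the pixel's ray), 0 where there is no reading), "K" (3x3 intrinsics, pixels), "rvec" (rotation vector, rad) and "tvec" (3), from world to camera coordinates, as OpenCV has them. Camera axes: x right, y down, z forward; pixel columns grow to the right and rows downward; lengths in m; the calibration is good to about 2 mm. A picture is of the moment at which its call begins.
- workorder.job_done(): hands the job in, once; it reports no verdict.
Trained networks look in a picture, given as the dict that the camera call returned (one of the last four; its "shot" number tells which), for a name from the list of things; names that differ only in an ending like _2 or _b are one class to them, and where a whole thing is asked for, a point or a joint stands for the part that bears it (a point fixed in the world has none). Each returns a list of dicts, best first, with "conf" (0 to 1); they miss things now and then, are a little off and sometimes report something else, mostly with a low value. They report only what shows in the picture. A call takes as long as a camera call. They do not tell look-alikes from the thing itself.
- models.recognise(thing, picture): "bbox" ([left, top, right, bottom] in pixels, round what is visible of it).
- models.masks_of(thing, picture): "region" (420x560 bool, what is visible of it) and "bbox" ([left, top, right, bottom] in pixels, round what is visible of it).
The state is a dict: "time_s": time; "joint_pos": joint angles; "joint_velocities": joint speeds; "effort": joint torques, N m; "eef_pos": TCP position; "tool_rot": TCP orientation; "contact_force": force on the tool from outside, world axes, zero at the start; "wrist_torque": the same for the moment, N m; "finger_gap": finger opening in m.
Only numpy, scipy, OpenCV 4.12 (cv2) and the standard library are available. Lean on these libraries where they do the work, as an engineer would, in place of code of your own. Each camera call takes 0.05 s, during which the arm holds its last target. There are 200 camera calls.

## Working session

There is one attempt and no reset: what is moved stays moved. The work goes in short steps, Python scripts to look and compute and a tool call to move; the robot and the scene stay as the last step left them, time stands still between calls to the robot, and variables do not carry over. Pictures are saved under pics/ and viewed, about 8 in all and at most 12, crops included, and the job is handed in when it is done.

Besides the shell and the picture viewer there is one more tool, called after "Call:" by a JSON object that holds its "method" and its "body", one argument or row to a line. send_rows: Moves the arm, as the interface text tells. Its arguments: {"type":"object","properties":{"increments":{"type":"array","items":{"type":"object","properties":{"tx":{"type":"number"},"ty":{"type":"number"},"tz":{"type":"number"},"twist":{"type":"number"},"fingers":{"type":"number"}}}},"grip_force":{"type":"number"}},"required":["increments"]}

```bash
mkdir -p pics; cat > h.py <<'E'
import numpy as np, cv2
from scipy.spatial.transform import Rotation as R
from station import get_state, imaging, workorder, models, r
def cloud(p):
    z=p["range_z"]; v,u=np.mgrid[:420,:560]; K=p["K"]
    c=np.stack([(u-K[0,2])/K[0,0]*z,(v-K[1,2])/K[1,1]*z,z],-1)
    M=R.from_rotvec(np.ravel(p["rvec"])).as_matrix()
    w=(c-np.ravel(p["tvec"]))@M; w[z==0]=np.nan
    return w
def save(p,n,box=None,s=1):
    im=p["color"][...,::-1]
    if box: a,b,c,d=box; im=im[b:d,a:c]
    cv2.imwrite("pics/"+n,cv2.resize(im,None,fx=s,fy=s,interpolation=cv2.INTER_CUBIC))
E
python3 - <<'E'
from h import *
s=get_state(); print({k:np.round(v,3) for k,v in s.items()}, r.tips_ahead)
out=[]
for n in("side","top"):
    p=imaging.snapshot(n); out.append(p["color"]); w=cloud(p)
    for t in["template_mid","box","lug_mid","lid_grip","jar","embedder","peg_mid"]:
        for m in models.masks_of(t,p):
            if m["conf"]<.2: continue
            q=w[m["region"]]; q=q[~np.isnan(q[:,0])]
            print(n,t,round(m["conf"],2),np.round(m["bbox"]),len(q),np.round(np.median(q,0),3),np.round(np.percentile(q,2,0),3),np.round(np.percentile(q,98,0),3), np.median(p["color"][m["region"]],0))
    save(p,n+"1.png",s=1.4)
E
```

```text
{'time_s': np.float64(0.0), 'joint_pos': array([ 1.322,  0.354,  1.634,  0.   ,  1.155, -0.002]), 'joint_velocities': array([-0.   ,  0.   , -0.001,  0.   , -0.002, -0.   ]), 'effort': array([-0.0000e+00, -5.9386e+01, -3.3420e+01,  7.0000e-02,  2.4000e-02,
       -0.0000e+00]), 'eef_pos': array([0.153, 0.606, 0.233]), 'tool_rot': array([ 0.   ,  0.789,  0.615, -0.001]), 'contact_force': array([0.38, 0.23, 0.69]), 'wrist_torque': array([-0.008, -0.001,  0.035]), 'finger_gap': np.float64(0.092)} 0.019
side template_mid 0.83 [334. 173. 348. 237.] 683 [0.616 0.034 0.14 ] [ 0.601 -0.045  0.007] [0.667 0.138 0.154] [133. 110.  74.]
side template_mid 0.69 [198. 282. 248. 330.] 912 [ 0.326 -0.166  0.074] [ 0.27  -0.188  0.003] [ 0.359 -0.122  0.104] [131. 110.  74.]
side template_mid 0.65 [182. 133. 208. 179.] 460 [0.269 0.347 0.071] [ 0.234  0.316 -0.   ] [0.291 0.481 0.104] [115.  95.  65.]
side box 0.59 [329. 187. 402. 270.] 4568 [0.695 0.023 0.022] [ 0.595 -0.082  0.002] [0.76  0.138 0.072] [93. 59. 37.]
side lug_mid 0.9 [259. 191. 285. 216.] 389 [0.46  0.155 0.022] [0.431 0.115 0.002] [
[... 1950 characters left out ...]
372 [0.538 0.396 0.019] [0.434 0.323 0.013] [0.644 0.477 0.048] [119.  75.  46.]
top jar 0.84 [360. 197. 393. 229.] 835 [ 0.468 -0.201  0.035] [ 0.429 -0.239 -0.001] [ 0.507 -0.161  0.071] [113. 105.  86.]
top jar 0.56 [257. 141. 319. 159.] 685 [0.618 0.043 0.149] [ 0.602 -0.04   0.007] [0.653 0.111 0.157] [135. 111.  71.]
top embedder 0.88 [348. 124. 368. 180.] 327 [ 0.619 -0.164  0.022] [ 0.566 -0.183  0.012] [ 0.72  -0.141  0.03 ] [67. 44. 30.]
top embedder 0.64 [124. 144. 191. 226.] 4286 [0.538 0.396 0.019] [0.436 0.323 0.013] [0.643 0.477 0.048] [119.  75.  46.]
top peg_mid 0.93 [397. 129. 446. 188.] 2270 [ 0.614 -0.323  0.014] [ 0.548 -0.382  0.006] [ 0.667 -0.274  0.209] [60. 56. 51.]
```

View pics/side1.png

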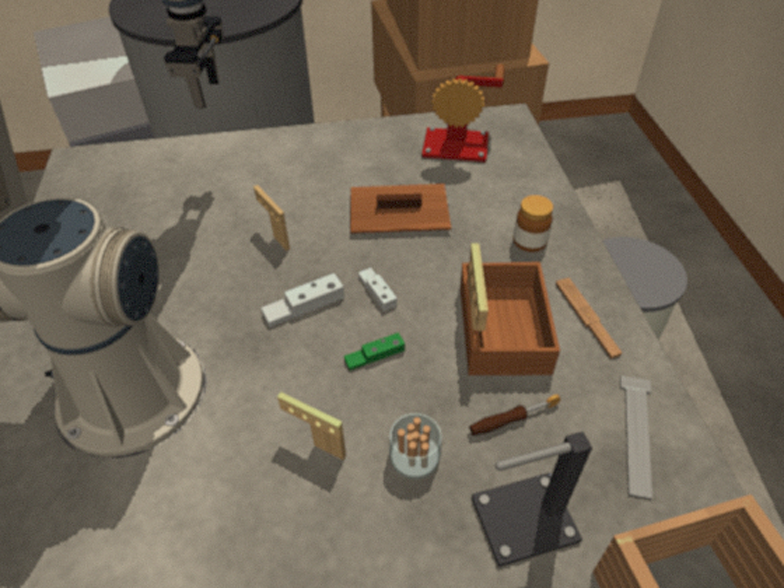

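View pics/top1.png

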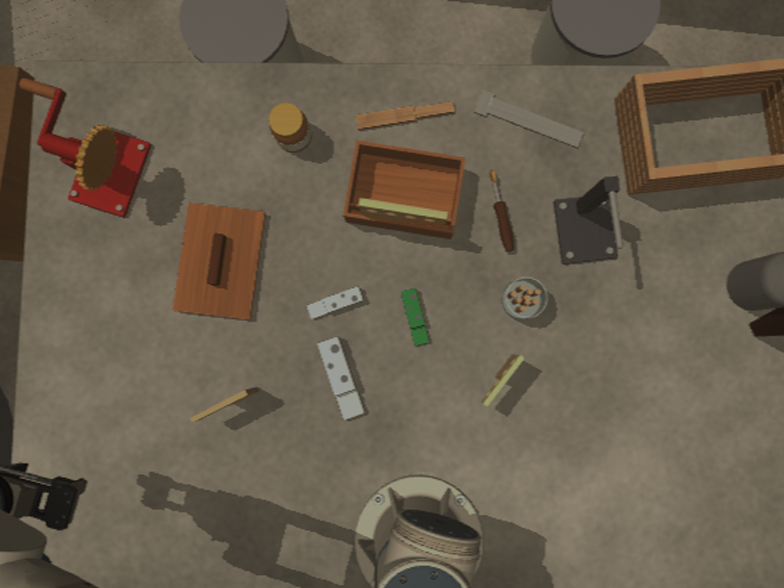

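The template in the box (side px ~341,205) is the largest of three. There are also three lugs: small silver (side px 272,203), large silver (217,213) and green (268,250). The small silver one is the one meant: it isn't green, it's the smaller silver one, and it measures about 110 mm. The jar is at (295,320). I'll measure next and confirm with a crop.

```bash
cat >> h.py <<'E'
def rect(q):
    (c,(a,b),t)=cv2.minAreaRect((q[:,:2]*1000).astype(np.float32)); 
    return np.round(c,1),round(a,1),round(b,1),round(t,1)
def sel(w,lo,hi):
    q=w.reshape(-1,3); q=q[~np.isnan(q[:,0])]
    return q[((q>lo)&(q<hi)).all(1)]
def line(q):
    c=q[:,:2].mean(0); d=np.linalg.svd(q[:,:2]-c,full_matrices=False)[2][0]
    t=(q[:,:2]-c)@d; return np.round(c,4),np.round(np.degrees(np.arctan2(d[1],d[0])),1),np.round(np.percentile(t,[1,99]),4)
E
python3 - <<'E'
from h import *
for n in("side","top"):
    p=imaging.snapshot(n); w=cloud(p); print("==",n)
    q=sel(w,[.57,-.1,.147],[.67,.2,.16]); print("tmpl top",len(q),line(q),rect(q),np.median(q[:,2]))
    q=sel(w,[.57,-.1,.082],[.67,.2,.098]); print("tmpl leg band y",len(q), np.round(np.percentile(q,[2,50,98],0),3) if len(q) else 0)
    q=sel(w,[.57,-.12,.064],[.8,.2,.078]); print("box rim",len(q),rect(q),np.median(q[:,2]))
    q=sel(w,[.45,-.42,.185],[.68,-.25,.23]); print("peg/post",len(q),rect(q))
    for a in np.arange(.5,.7,.015):
        k=q[abs(q[:,0]-a)<.0075]
        if len(k)>2: print("  x",round(a,3),len(k),np.round(k.mean(0),4),np.round(k[:,2].max(),3),np.round(np.ptp(k[:,1]),3))
    q=sel(w,[.4,.08,.017],[.52,.25,.035]); print("lug",len(q),rect(q),np.median(q[:,2]))
    q=sel(w,[.4,.08,.008],[.52,.25,.035]); print("lug all",len(q),rect(q))
    q=sel(w,[.4,.28,.03],[.7,.52,.06]); print("handle",len(q),rect(q),np.percentile(q[:,2],90))
    q=sel(w,[.4,.28,.012],[.7,.52,.03]); print("lid",len(q),rect(q),np.median(q[:,2]))
    q=sel(w,[.52,-.24,.008],[.78,-.12,.04]);print("emb",rect(q))
    if n=="side":
        a=p["color"][160:280,310:420,::-1]; b=p["color"][170:290,180:310,::-1]
    save
cv2.imwrite("pics/crop1.png",np.hstack([cv2.resize(a,(400,436),interpolation=2),cv2.resize(b,(400,436),interpolation=2)]))
E
```

```text
== side
tmpl top 307 (array([0.6183, 0.0284]), np.float64(-98.8), array([-0.0836,  0.0742])) (array([619.3,  33.9]), 161.7, 14.4, 81.0) 0.15175289413684726
tmpl leg band y 26 [[0.613 0.035 0.083]
 [0.617 0.066 0.089]
 [0.625 0.11  0.097]]
box rim 824 (array([680.,  34.]), 221.5, 151.0, 81.3) 0.06942074145008074
peg/post 676 (array([ 604.6, -330.4]), 125.7, 26.3, 7.4)
  x 0.545 43 [ 0.5477 -0.3383  0.2037] 0.208 0.012
  x 0.56 60 [ 0.5602 -0.3373  0.2046] 0.208 0.014
  x 0.575 59 [ 0.5751 -0.3352  0.2044] 0.209 0.013
  x 0.59 59 [ 0.5899 -0.3334  0.2043] 0.209 0.013
  x 0.605 58 [ 0.6049 -0.3316  0.2043] 0.209 0.013
  x 0.62 57 [ 0.6199 -0.3295  0.2043] 0.209 0.013
  x 0.635 93 [ 0.6373 -0.327   0.2025] 0.209 0.024
  x 0.65 157 [ 0.6498 -0.3281  0.2032] 0.211 0.027
  x 0.665 90 [ 0.6621 -0.3273  0.2033] 0.21 0.026
lug 245 (array([464.4, 150.6]), 30.7, 77.8, 20.2) 0.02404728509312681
lug all 367 (array([457.8, 167.8]), 32.2, 114.7, 19.6)
handle 251 (array([539.7, 397.3]), 25.4, 99.1, 82.1) 0.04740216847420895
lid 2029 (array([541.1, 399.4]), 164.0, 215.3, 83.7) 0.017942798238996447
emb
[... 857 characters left out ...]
 0.212 0.024
lug 311 (array([459.8, 165.2]), 30.6, 100.5, 20.0) 0.024325029156965685
lug all 445 (array([466.9, 172.4]), 147.6, 108.1, 72.2)
handle 326 (array([539.4, 400.1]), 22.0, 100.0, 83.4) 0.05016094752502065
lid 3987 (array([534.8, 407.7]), 170.1, 229.4, 83.7) 0.018997604455736516
emb (array([ 643.6, -177.3]), 226.5, 108.8, 1.5)Traceback (most recent call last):
  File "<stdin>", line 19, in <module>
    return _nx.concatenate(arrs, 1, dtype=dtype, casting=casting)
           ~~~~~~~~~~~~~~~^^^^^^^^^^^^^^^^^^^^^^^^^^^^^^^^^^^^^^^
ValueError: all the input arrays must have same number of dimensions, but the array at index 0 has 2 dimension(s) and the array at index 1 has 3 dimension(s)
```

The leg shows only on the template's +y side (world y 0.04–0.113), so template +y is box +y. The balance point comes out at y ≈ +21.3 mm, which means hole_c. I'll redo the failed crop before reaching.

```bash
cat > g.py <<'E'
import sys
from h import *
x,y,z,yaw=map(float,sys.argv[1:5])   # m, deg: yaw of tool x in world
s=get_state(); q=s["tool_rot"]; M=R.from_quat(q,scalar_first=True).as_matrix()
d=M.T@(np.array([x,y,z])-s["eef_pos"])*100
cur=np.degrees(np.arctan2(M[1,0],M[0,0])); tw=(cur-yaw+90)%180-90
print("t",round(s["time_s"],2),"pos",np.round(s["eef_pos"],4),"yaw",round(cur,2),"gap",round(s["finger_gap"],4),"F",np.round(s["contact_force"],1),"q6",np.round(s["joint_pos"][5],2),"tilt",np.round(M[2],4))
print("tx,ty,tz",np.round(d,2),"twist",round(np.radians(tw),4))
E
python3 g.py .6225 .0552 .2340 -8.8
python3 - <<'E'
from h import *
p=imaging.snapshot("side"); a=p["color"][160:280,310:420,::-1]; b=p["color"][170:290,180:310,::-1]
cv2.imwrite("pics/crop1.png",np.hstack([cv2.resize(a,(400,436),interpolation=2),cv2.resize(b,(400,370),interpolation=2,dst=None) if 0 else cv2.resize(b,(400,436),interpolation=2)]))
E
```

```text
t 0.9 pos [0.1527 0.606  0.2336] yaw 75.86 gap 0.092 F [-0.8  1.2 -0.5] q6 -0.0 tilt [-0.  0. -1.]
tx,ty,tz [-4.194e+01  5.902e+01 -4.000e-02] twist 1.4776
```

View pics/crop1.png

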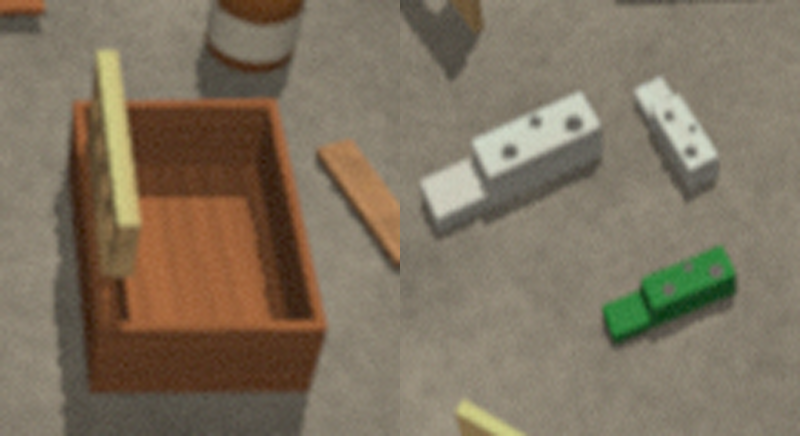

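The crop shows the largest template in the box slot, with the leg towards +y and its near end overhanging. The small silver lug is at upper right, with its tongue on the +y side. Starting the move.

Call:
{"method": "send_rows", "body": {
  "increments": [
    {"tx": -41.94,"ty": 59.0,"tz": 0,"twist": 1.4776,"fingers": 50},
    {"tx": -41.94,"ty": 59.0,"tz": 0,"twist": 1.4776,"fingers": 50},
    {"tx": -41.94,"ty": 59.0,"tz": 0,"twist": 1.4776,"fingers": 50},
    {"tx": -41.94,"ty": 59.0,"tz": 0,"twist": 1.4776,"fingers": 50},
    {"tx": -41.94,"ty": 59.0,"tz": 0,"twist": 1.4776,"fingers": 50},
    {"tx": -41.94,"ty": 59.0,"tz": 0,"twist": 1.4776,"fingers": 50},
    {"tx": -41.94,"ty": 59.0,"tz": 0,"twist": 1.4776,"fingers": 50},
    {"tx": -41.94,"ty": 59.0,"tz": 0,"twist": 1.4776,"fingers": 50},
    {"tx": -41.94,"ty": 59.0,"tz": 0,"twist": 1.4776,"fingers": 50},
    {"tx": -41.94,"ty": 59.0,"tz": 0,"twist": 1.4776,"fingers": 50},
    {"tx": -41.94,"ty": 59.0,"tz": 0,"twist": 1.4776,"fingers": 50},
    {"tx": -41.94,"ty": 59.0,"tz": 0,"twist": 1.4776,"fingers": 50}
  ],
  "grip_force": 30
}}

```text
time_s: 2.15
eef_pos: [0.5432, 0.1476, 0.2338]
tool_rot: [-0.0, 0.997, -0.077, 0.0]
contact_force: [0.9, 1.4, -0.1]
finger_gap: 0.046
```

```bash
python3 g.py .6225 .0552 .152 -8.8
```

```text
t 2.15 pos [0.5432 0.1476 0.2338] yaw -8.83 gap 0.046 F [ 0.9  1.4 -0.1] q6 0.42 tilt [ 5.e-04 -3.e-04 -1.e+00]
tx,ty,tz [9.25 7.92 8.19] twist -0.0004
```

Call:
{"method": "send_rows", "body": {
  "increments": [
    {"tx": 9.25,"ty": 7.92,"tz": 0,"fingers": 45},
    {"tx": 9.25,"ty": 7.92,"tz": 0,"fingers": 45},
    {"tx": 9.25,"ty": 7.92,"tz": 0,"fingers": 45},
    {"tx": 9.25,"ty": 7.92,"tz": 0,"fingers": 45},
    {"tx": 9.25,"ty": 7.92,"tz": 0,"fingers": 45}
  ]
}}

```text
invalid input at $.increments[0]: expected keys tx, ty, tz, twist, fingers
```

```bash
python3 g.py .6225 .0552 .152 -8.8
```

```text
t 2.15 pos [0.5432 0.1476 0.2338] yaw -8.83 gap 0.046 F [ 0.9  1.4 -0.1] q6 0.42 tilt [ 5.e-04 -3.e-04 -1.e+00]
tx,ty,tz [9.25 7.92 8.19] twist -0.0004
```

Call:
{"method": "send_rows", "body": {
  "increments": [
    {"tx": 9.25,"ty": 7.92,"tz": 0,"twist": 0,"fingers": 45},
    {"tx": 9.25,"ty": 7.92,"tz": 0,"twist": 0,"fingers": 45},
    {"tx": 9.25,"ty": 7.92,"tz": 0,"twist": 0,"fingers": 45},
    {"tx": 9.25,"ty": 7.92,"tz": 0,"twist": 0,"fingers": 45},
    {"tx": 9.25,"ty": 7.92,"tz": 0,"twist": 0,"fingers": 45}
  ]
}}

```text
time_s: 2.65
eef_pos: [0.6207, 0.0574, 0.2333]
tool_rot: [-0.0, 0.997, -0.077, -0.001]
contact_force: [-0.7, 0.2, -0.7]
finger_gap: 0.0414
```

```bash
python3 g.py .6225 .0552 .152 -8.8
```

```text
t 2.65 pos [0.6207 0.0574 0.2333] yaw -8.85 gap 0.0414 F [-0.7  0.2 -0.7] q6 0.24 tilt [-1.1e-03 -2.0e-04 -1.0e+00]
tx,ty,tz [0.22 0.19 8.13] twist -0.0008
```

Call:
{"method": "send_rows", "body": {
  "increments": [
    {"tx": 0,"ty": 0,"tz": 5,"twist": 0,"fingers": 45},
    {"tx": 0,"ty": 0,"tz": 8.1,"twist": 0,"fingers": 45},
    {"tx": 0,"ty": 0,"tz": 8.1,"twist": 0,"fingers": 45},
    {"tx": 0,"ty": 0,"tz": 8.1,"twist": 0,"fingers": 45}
  ]
}}

```text
time_s: 3.05
eef_pos: [0.6207, 0.0584, 0.1532]
tool_rot: [-0.0, 0.997, -0.076, -0.0]
contact_force: [-0.7, -0.3, 0.7]
finger_gap: 0.0416
```

```bash
python3 g.py .6225 .0552 .152 -8.8
```

```text
t 3.05 pos [0.6207 0.0584 0.1532] yaw -8.72 gap 0.0416 F [-0.7 -0.3  0.7] q6 0.24 tilt [-8.e-04 -0.e+00 -1.e+00]
tx,ty,tz [0.23 0.29 0.12] twist 0.0014
```

Call:
{"method": "send_rows", "body": {
  "increments": [
    {"tx": 0.22,"ty": 0.28,"tz": 0.1,"twist": 0,"fingers": 45},
    {"tx": 0.22,"ty": 0.28,"tz": 0.1,"twist": 0,"fingers": 0},
    {"tx": 0.22,"ty": 0.28,"tz": 0.1,"twist": 0,"fingers": 0},
    {"tx": 0.22,"ty": 0.28,"tz": 0.1,"twist": 0,"fingers": 0},
    {"tx": 0.22,"ty": 0.28,"tz": 0.1,"twist": 0,"fingers": 0},
    {"tx": 0.22,"ty": 0.28,"tz": 0.1,"twist": 0,"fingers": 0},
    {"tx": 0.22,"ty": 0.28,"tz": 0.1,"twist": 0,"fingers": 0},
    {"tx": 0.22,"ty": 0.28,"tz": 0.1,"twist": 0,"fingers": 0}
  ],
  "grip_force": 30
}}

```text
time_s: 3.85
eef_pos: [0.6231, 0.0539, 0.1521]
tool_rot: [-0.0, 0.997, -0.077, 0.0]
contact_force: [-1.0, 0.2, 6.6]
finger_gap: 0.0137
```

```bash
python3 g.py .6225 .0552 .302 -8.8
```

```text
t 3.85 pos [0.6231 0.0539 0.1521] yaw -8.8 gap 0.0137 F [-1.   0.2  6.6] q6 0.24 tilt [ 2.e-04 -0.e+00 -1.e+00]
tx,ty,tz [ -0.08  -0.12 -14.99] twist -0.0001
```

Call:
{"method": "send_rows", "body": {
  "increments": [
    {"tx": 0,"ty": 0,"tz": -2,"twist": 0,"fingers": 0},
    {"tx": 0,"ty": 0,"tz": -4,"twist": 0,"fingers": 0},
    {"tx": 0,"ty": 0,"tz": -7,"twist": 0,"fingers": 0},
    {"tx": 0,"ty": 0,"tz": -10,"twist": 0,"fingers": 0},
    {"tx": 0,"ty": 0,"tz": -13,"twist": 0,"fingers": 0},
    {"tx": 0,"ty": 0,"tz": -15,"twist": 0,"fingers": 0},
    {"tx": 0,"ty": 0,"tz": -15,"twist": 0,"fingers": 0}
  ]
}}

```text
time_s: 4.55
eef_pos: [0.6244, 0.0541, 0.3044]
tool_rot: [-0.0, 0.997, -0.077, 0.002]
contact_force: [0.3, 0.6, -2.1]
finger_gap: 0.0135
```

```bash
python3 g.py .5126 -.3412 .302 6.9; python3 - <<'E'
from h import *
w0=None
for n in("side","top"):
    p=imaging.snapshot(n); w=cloud(p); save(p,n+"2.png")
    for m in models.masks_of("template_mid",p)[:3]:
        q=w[m["region"]]; q=q[~np.isnan(q[:,0])]; print(n,round(m["conf"],2),np.round(m["bbox"]),np.round(np.percentile(q,[3,50,97],0),3).tolist())
    q=sel(w,[.57,-.06,.16],[.67,.16,.278]); print(n,line(q),np.round(np.percentile(q,[1,99],0),3).tolist())
    for z in(.17,.19,.21,.23,.25,.27):
        k=q[abs(q[:,2]-z)<.01]; print("  z",z,len(k), np.round([k[:,1].min(),k[:,1].max()],3) if len(k) else "")
E
```

```text
t 4.55 pos [0.6244 0.0541 0.3044] yaw -8.81 gap 0.0135 F [ 0.3  0.6 -2.1] q6 0.24 tilt [ 0.0047 -0.0012 -1.    ]
tx,ty,tz [-5.   40.77  0.16] twist -0.2741
side 0.92 [200. 278. 248. 331.] [[0.27, -0.188, 0.007], [0.325, -0.166, 0.074], [0.357, -0.122, 0.103]]
side 0.89 [339. 128. 355. 197.] [[0.605, -0.044, 0.168], [0.617, 0.033, 0.275], [0.631, 0.096, 0.305]]
side 0.64 [182. 132. 208. 177.] [[0.235, 0.316, 0.005], [0.269, 0.347, 0.073], [0.29, 0.415, 0.104]]
side (array([0.618 , 0.0357]), np.float64(-96.5), array([-0.0774,  0.0809])) [[0.604, -0.045, 0.161], [0.628, 0.112, 0.276]]
  z 0.17 68 [0.033 0.115]
  z 0.19 68 [0.033 0.113]
  z 0.21 61 [0.033 0.117]
  z 0.23 50 [0.034 0.114]
  z 0.25 54 [-0.044  0.089]
  z 0.27 100 [-0.046  0.074]
top 0.78 [254. 130. 307. 147.] [[0.604, -0.003, 0.053], [0.619, 0.072, 0.27], [0.639, 0.114, 0.327]]
top 0.73 [348. 252. 374. 288.] [[0.275, -0.182, 0.006], [0.323, -0.157, 0.099], [0.357, -0.121, 0.106]]
top 0.61 [138. 277. 184. 300.] [[0.238, 0.318, 0.002], [0.266, 0.354, 0.101], [0.289, 0.411, 0.107]]
top (array([0.6185, 0.0681]), np.float64(82.0), array([-0.0776,  0.0472])) [[0.607, -0.009, 0.162], [0.626, 0.115, 0.276]]
  z 0.17 36 [0.035 0.115]
  z 0.19 40 [0.035 0.115]
  z 0.21 38 [0.035 0.114]
  z 0.23 16 [0.058 0.115]
  z 0.25 38 [-0.009  0.113]
  z 0.27 34 [-0.007  0.115]
```

```bash
python3 g.py .5128 -.3427 .302 6.9
```

```text
t 4.75 pos [0.6222 0.0539 0.2996] yaw -8.8 gap 0.0139 F [ 0.1  0.1 -1.5] q6 0.24 tilt [-2.7e-03  7.0e-04 -1.0e+00]
tx,ty,tz [-4.74 40.87 -0.2 ] twist -0.274
```

Call:
{"method": "send_rows", "body": {
  "increments": [
    {"tx": -1,"ty": 3,"tz": 0,"twist": -0.07,"fingers": 0},
    {"tx": -2,"ty": 7,"tz": 0,"twist": -0.14,"fingers": 0},
    {"tx": -3,"ty": 11,"tz": 0,"twist": -0.21,"fingers": 0},
    {"tx": -4,"ty": 15,"tz": 0,"twist": -0.274,"fingers": 0},
    {"tx": -4.7,"ty": 19,"tz": 0,"twist": -0.274,"fingers": 0},
    {"tx": -4.7,"ty": 23,"tz": 0,"twist": -0.274,"fingers": 0},
    {"tx": -4.7,"ty": 27,"tz": 0,"twist": -0.274,"fingers": 0},
    {"tx": -4.7,"ty": 31,"tz": 0,"twist": -0.274,"fingers": 0},
    {"tx": -4.7,"ty": 35,"tz": 0,"twist": -0.274,"fingers": 0},
    {"tx": -4.7,"ty": 38.5,"tz": 0,"twist": -0.274,"fingers": 0},
    {"tx": -4.7,"ty": 40.85,"tz": 0,"twist": -0.274,"fingers": 0},
    {"tx": -4.7,"ty": 40.85,"tz": 0,"twist": -0.274,"fingers": 0}
  ]
}}

```text
time_s: 5.95
eef_pos: [0.5128, -0.345, 0.2996]
tool_rot: [-0.0, 0.998, 0.059, -0.001]
contact_force: [-0.3, -0.3, -2.3]
finger_gap: 0.0137
```

Call:
{"method": "send_rows", "body": {
  "increments": [
    {"tx": 0,"ty": 0,"tz": 3,"twist": 0,"fingers": 0},
    {"tx": 0,"ty": 0,"tz": 6,"twist": 0,"fingers": 0},
    {"tx": 0,"ty": 0,"tz": 6.8,"twist": 0,"fingers": 0},
    {"tx": 0,"ty": 0,"tz": 6.8,"twist": 0,"fingers": 0},
    {"tx": 0,"ty": 0,"tz": 6.8,"twist": 0,"fingers": 0}
  ]
}}

```text
time_s: 6.45
eef_pos: [0.5146, -0.3423, 0.2344]
tool_rot: [0.0, 0.998, 0.06, 0.0]
contact_force: [0.1, 0.3, -1.7]
finger_gap: 0.014
```

```bash
python3 g.py .5128 -.3427 .233 6.9; python3 - <<'E'
from h import *
for n in("side","top"):
    p=imaging.snapshot(n); w=cloud(p); save(p,n+"3.png")
    if n=="side": save(p,"crop3.png",(300,240,440,400),4)
    q=sel(w,[.49,-.45,.095],[.535,-.22,.24]); print(n,line(q),len(q))
    for z in(.1,.12,.14,.16,.19,.21,.23):
        k=q[abs(q[:,2]-z)<.01]; print("  z",z,len(k), np.round(np.percentile(k,[2,98],0),3).tolist() if len(k) else "")
    k=sel(w,[.54,-.36,.195],[.63,-.31,.22]); print("peg",line(k))
print(get_state()["eef_pos"])
E
```

```text
t 6.45 pos [ 0.5146 -0.3423  0.2344] yaw 6.92 gap 0.014 F [ 0.1  0.3 -1.7] q6 -0.71 tilt [ 5.e-04  3.e-04 -1.e+00]
tx,ty,tz [-0.19  0.02  0.14] twist 0.0004
side (array([ 0.5154, -0.3759]), np.float64(-81.0), array([-0.0896,  0.0665])) 1662
  z 0.1 94 [[0.501, -0.362, 0.096], [0.522, -0.286, 0.11]]
  z 0.12 130 [[0.501, -0.362, 0.111], [0.523, -0.285, 0.13]]
  z 0.14 125 [[0.501, -0.362, 0.131], [0.519, -0.286, 0.149]]
  z 0.16 107 [[0.502, -0.362, 0.15], [0.516, -0.293, 0.169]]
  z 0.19 225 [[0.508, -0.442, 0.182], [0.532, -0.343, 0.2]]
  z 0.21 170 [[0.503, -0.442, 0.2], [0.533, -0.35, 0.219]]
  z 0.23 772 [[0.496, -0.441, 0.221], [0.532, -0.341, 0.238]]
peg (array([ 0.5859, -0.3339]), np.float64(-172.9), array([-0.0438,  0.0427]))
top (array([ 0.5093, -0.3092]), np.float64(-84.5), array([-0.0279,  0.045 ])) 407
  z 0.1 20 [[0.501, -0.356, 0.095], [0.513, -0.281, 0.109]]
  z 0.12 36 [[0.501, -0.352, 0.111], [0.514, -0.282, 0.13]]
  z 0.14 29 [[0.501, -0.358, 0.131], [0.514, -0.282, 0.15]]
  z 0.16 31 [[0.501, -0.35, 0.15], [0.514, -0.281, 0.169]]
  z 0.19 34 [[0.501, -0.339, 0.182], [0.514, -0.281, 0.198]]
  z 0.21 32 [[0.5, -0.334, 0.201], [0.532, -0.281, 0.22]]
  z 0.23 209 [[0.498, -0.343, 0.222], [0.528, -0.282, 0.239]]
peg (array([ 0.5862, -0.3305]), np.float64(-172.9), array([-0.0436,  0.0439]))
[ 0.5149147  -0.34276723  0.23512183]
```

View pics/crop3.png

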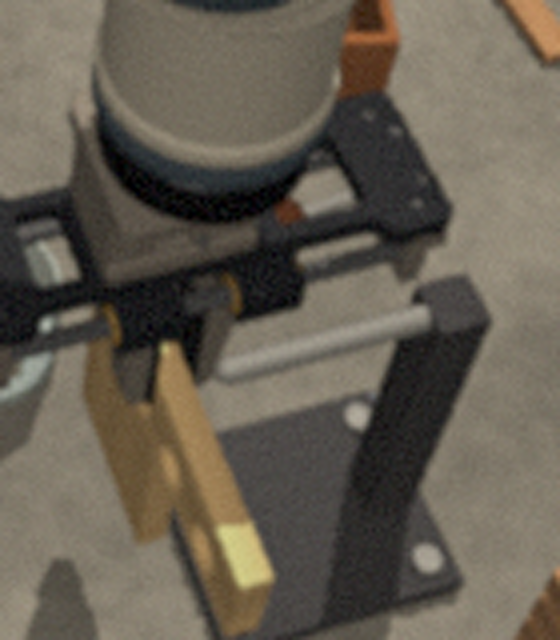

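Call:
{"method": "send_rows", "body": {
  "increments": [
    {"tx": 1,"ty": 0,"tz": 0,"twist": 0,"fingers": 0},
    {"tx": 2,"ty": 0,"tz": 0,"twist": 0,"fingers": 0},
    {"tx": 3,"ty": 0,"tz": 0,"twist": 0,"fingers": 0},
    {"tx": 4,"ty": 0,"tz": 0,"twist": 0,"fingers": 0},
    {"tx": 4,"ty": 0,"tz": 0,"twist": 0,"fingers": 0}
  ]
}}

```text
time_s: 7.05
eef_pos: [0.5554, -0.3374, 0.2335]
tool_rot: [0.0, 0.998, 0.061, 0.0]
contact_force: [0.6, -0.0, -2.8]
finger_gap: 0.0137
```

```bash
python3 g.py .5875 -.3335 .233 6.9
```

```text
t 7.05 pos [ 0.5554 -0.3374  0.2335] yaw 6.95 gap 0.0137 F [ 0.6 -0.  -2.8] q6 -0.67 tilt [ 6.e-04  2.e-04 -1.e+00]
tx,ty,tz [ 3.24 -0.    0.05] twist 0.0009
```

Call:
{"method": "send_rows", "body": {
  "increments": [
    {"tx": 1,"ty": 0,"tz": 0,"twist": 0,"fingers": 0},
    {"tx": 2,"ty": 0,"tz": 0,"twist": 0,"fingers": 0},
    {"tx": 3.2,"ty": 0,"tz": 0,"twist": 0,"fingers": 0},
    {"tx": 3.2,"ty": 0,"tz": 0,"twist": 0,"fingers": 0},
    {"tx": 3.2,"ty": 0,"tz": 0.2,"twist": 0,"fingers": 0},
    {"tx": 3.2,"ty": 0,"tz": 0.4,"twist": 0,"fingers": 0},
    {"tx": 3.2,"ty": 0,"tz": 0.4,"twist": 0,"fingers": 0},
    {"tx": 3.2,"ty": 0,"tz": 0.4,"twist": 0,"fingers": 0}
  ]
}}

```text
time_s: 7.85
eef_pos: [0.5852, -0.334, 0.2295]
tool_rot: [-0.0, 0.998, 0.06, -0.0]
contact_force: [0.2, 1.0, -1.6]
finger_gap: 0.0137
```

```bash
python3 g.py .5875 -.3335 .228 6.9
```

```text
t 7.85 pos [ 0.5852 -0.334   0.2295] yaw 6.88 gap 0.0137 F [ 0.2  1.  -1.6] q6 -0.64 tilt [-2.e-04 -1.e-04 -1.e+00]
tx,ty,tz [ 0.23 -0.02  0.15] twist -0.0003
```

Still not resting on the peg (the force shows only the template's weight), so I'll lower a little at a time.

Call:
{"method": "send_rows", "body": {
  "increments": [
    {"tx": 0,"ty": 0,"tz": 0.1,"twist": 0,"fingers": 0},
    {"tx": 0,"ty": 0,"tz": 0.2,"twist": 0,"fingers": 0},
    {"tx": 0,"ty": 0,"tz": 0.2,"twist": 0,"fingers": 0}
  ]
}}

```text
time_s: 8.15
eef_pos: [0.5855, -0.334, 0.228]
tool_rot: [0.0, 0.998, 0.06, 0.0]
contact_force: [-1.4, 0.6, 1.1]
finger_gap: 0.0138
```

```bash
python3 g.py .5875 -.3335 .228 6.9
```

```text
t 8.15 pos [ 0.5855 -0.334   0.228 ] yaw 6.89 gap 0.0138 F [-1.4  0.6  1.1] q6 -0.64 tilt [ 2.e-04  3.e-04 -1.e+00]
tx,ty,tz [ 0.2  -0.03  0.  ] twist -0.0001
```

Call:
{"method": "send_rows", "body": {
  "increments": [
    {"tx": 0,"ty": 0,"tz": 0,"twist": 0,"fingers": 20},
    {"tx": 0,"ty": 0,"tz": 0,"twist": 0,"fingers": 25},
    {"tx": 0,"ty": 0,"tz": 0,"twist": 0,"fingers": 35},
    {"tx": 0,"ty": 0,"tz": 0,"twist": 0,"fingers": 40},
    {"tx": 0,"ty": 0,"tz": 0,"twist": 0,"fingers": 40},
    {"tx": 0,"ty": 0,"tz": -2,"twist": 0,"fingers": 40},
    {"tx": 0,"ty": 0,"tz": -5,"twist": 0,"fingers": 40},
    {"tx": 0,"ty": 0,"tz": -8,"twist": 0,"fingers": 50},
    {"tx": 0,"ty": 0,"tz": -8,"twist": 0,"fingers": 55}
  ]
}}

```text
time_s: 9.05
eef_pos: [0.5873, -0.3349, 0.3124]
tool_rot: [0.002, 0.998, 0.06, 0.003]
contact_force: [0.3, -0.5, 0.1]
finger_gap: 0.0496
```

```bash
python3 - <<'E'
from h import *
for n in("side","top"):
    p=imaging.snapshot(n); w=cloud(p)
    if n=="side": save(p,"crop4.png",(290,240,450,420),3.3)
    q=sel(w,[.56,-.46,.02],[.61,-.22,.245])
    for z in(.09,.12,.15,.18,.2,.22):
        k=q[abs(q[:,2]-z)<.01]; print(n,"  z",z,len(k), np.round(np.percentile(k,[2,98],0),3).tolist() if len(k) else "")
    q=q[(q[:,2]>.218)];print(len(q),line(q)) 
    for a in np.arange(-.44,-.25,.03):
        k=q[abs(q[:,1]-a)<.015]; print("   y",round(a,2),np.round(np.median(k[:,2]),4) if len(k) else "", np.round(k[:,2].max(),4) if len(k) else "")
    for lo,hi,t in(([.4,.08,.008],[.52,.25,.035],"lug"),([.4,.08,.017],[.52,.25,.035],"block")):
        k=sel(w,lo,hi); print(t,rect(k),line(k))
E
```

```text
side   z 0.09 111 [[0.572, -0.353, 0.083], [0.593, -0.281, 0.1]]
side   z 0.12 139 [[0.572, -0.354, 0.11], [0.594, -0.276, 0.13]]
side   z 0.15 136 [[0.572, -0.354, 0.14], [0.591, -0.275, 0.16]]
side   z 0.18 353 [[0.573, -0.433, 0.171], [0.6, -0.278, 0.189]]
side   z 0.2 385 [[0.562, -0.433, 0.191], [0.608, -0.278, 0.21]]
side   z 0.22 907 [[0.573, -0.433, 0.211], [0.602, -0.285, 0.23]]
778 (array([ 0.5895, -0.3743]), np.float64(-82.7), array([-0.0964,  0.059 ]))
   y -0.44 0.2268 0.23
   y -0.41 0.2274 0.2308
   y -0.38 0.2273 0.2313
   y -0.35 0.2277 0.2314
   y -0.32 0.2275 0.2304
   y -0.29 0.2249 0.2296
   y -0.26 0.2245 0.2268
lug (array([457.7, 168. ]), 31.7, 114.3, 20.4) (array([0.4599, 0.1576]), np.float64(-70.1), array([-0.0641,  0.0454]))
block (array([464.3, 151.3]), 31.0, 78.4, 20.4) (array([0.4643, 0.1489]), np.float64(-69.5), array([-0.0409,  0.0352]))
top   z 0.09 34 [[0.572, -0.35, 0.082], [0.583, -0.272, 0.099]]
top   z 0.12 39 [[0.572, -0.348, 0.111], [0.585, -0.272, 0.13]]
top   z 0.15 42 [[0.572, -0.34, 0.14], [0.584, -0.273, 0.159]]
top   z 0.18 57 [[0.572, -0.359, 0.171], [0.584, -0.273, 0.19]]
top   z 0.2 108 [[0.562, -0.354, 0.191], [0.608, -0.273, 0.21]]
top   z 0.22 214 [[0.572, -0.354, 0.212], [0.594, -0.273, 0.23]]
234 (array([ 0.5831, -0.3137]), np.float64(97.3), array([-0.0427,  0.0404]))
   y -0.44  
   y -0.41  
   y -0.38  
   y -0.35 0.2274 0.2324
   y -0.32 0.2281 0.2328
   y -0.29 0.2281 0.2344
   y -0.26 0.2266 0.232
lug (array([452.6, 157.6]), 148.0, 101.1, 88.3) (array([0.4582, 0.1677]), np.float64(109.5), array([-0.0529,  0.0547]))
block (array([458.5, 168. ]), 30.1, 106.8, 20.3) (array([0.4632, 0.1545]), np.float64(-69.2), array([-0.0534,  0.0387]))
```

View pics/crop4.png

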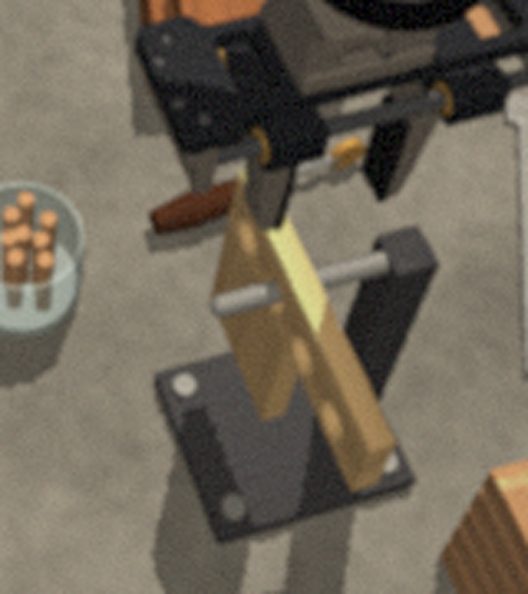

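Hung on hole_c: the top edge is within 2 mm from end to end, about 0.227–0.228 m. The picture shows the peg passing through the plate and the gripper clear of it. Next, the lug.

```bash
python3 g.py .4632 .1537 .16 20.2
```

```text
t 9.15 pos [ 0.5858 -0.334   0.3081] yaw 6.9 gap 0.051 F [ 0.7 -0.4 -0.6] q6 -0.64 tilt [ 1.1e-03  8.0e-04 -1.0e+00]
tx,ty,tz [ -6.33 -49.9   14.76] twist -0.2321
```

Call:
{"method": "send_rows", "body": {
  "increments": [
    {"tx": -1.3,"ty": -4.5,"tz": 0,"twist": 0,"fingers": 60},
    {"tx": -2,"ty": -9,"tz": 0,"twist": -0.1,"fingers": 60},
    {"tx": -3,"ty": -13.5,"tz": 0,"twist": -0.2,"fingers": 60},
    {"tx": -4,"ty": -18,"tz": 1,"twist": -0.232,"fingers": 60},
    {"tx": -5,"ty": -22.5,"tz": 3,"twist": -0.232,"fingers": 60},
    {"tx": -6,"ty": -27,"tz": 5,"twist": -0.232,"fingers": 60},
    {"tx": -6.33,"ty": -31,"tz": 7,"twist": -0.232,"fingers": 60},
    {"tx": -6.33,"ty": -35.5,"tz": 9,"twist": -0.232,"fingers": 60},
    {"tx": -6.33,"ty": -40,"tz": 11,"twist": -0.232,"fingers": 60},
    {"tx": -6.33,"ty": -44.5,"tz": 13,"twist": -0.232,"fingers": 60},
    {"tx": -6.33,"ty": -48,"tz": 14.7,"twist": -0.232,"fingers": 60},
    {"tx": -6.33,"ty": -49.9,"tz": 14.7,"twist": -0.232,"fingers": 60}
  ]
}}

```text
time_s: 10.35
eef_pos: [0.4597, 0.1556, 0.1573]
tool_rot: [0.0, 0.984, 0.176, -0.003]
contact_force: [0.1, -0.5, -0.2]
finger_gap: 0.0549
```

Call:
{"method": "send_rows", "body": {
  "increments": [
    {"tx": 0,"ty": 0,"tz": 4,"twist": 0,"fingers": 60},
    {"tx": 0,"ty": 0,"tz": 8,"twist": 0,"fingers": 60},
    {"tx": 0,"ty": 0,"tz": 8,"twist": 0,"fingers": 60},
    {"tx": 0,"ty": 0,"tz": 8,"twist": 0,"fingers": 60}
  ]
}}

```text
time_s: 10.75
eef_pos: [0.4616, 0.1535, 0.08]
tool_rot: [0.0, 0.985, 0.175, -0.002]
contact_force: [-0.0, -0.5, -0.4]
finger_gap: 0.0551
```

```bash
python3 g.py .4632 .1537 .022 20.2
```

```text
t 10.75 pos [0.4616 0.1535 0.08  ] yaw 20.19 gap 0.0551 F [-0.  -0.5 -0.4] q6 -0.03 tilt [-3.5e-03 -1.0e-04 -1.0e+00]
tx,ty,tz [0.18 0.03 5.8 ] twist -0.0002
```

Call:
{"method": "send_rows", "body": {
  "increments": [
    {"tx": 0.15,"ty": 0,"tz": 3,"twist": 0,"fingers": 60},
    {"tx": 0.15,"ty": 0,"tz": 5,"twist": 0,"fingers": 60},
    {"tx": 0.15,"ty": 0,"tz": 5.8,"twist": 0,"fingers": 60},
    {"tx": 0.15,"ty": 0,"tz": 5.8,"twist": 0,"fingers": 60},
    {"tx": 0.15,"ty": 0,"tz": 5.8,"twist": 0,"fingers": 0},
    {"tx": 0.15,"ty": 0,"tz": 5.8,"twist": 0,"fingers": 0},
    {"tx": 0.15,"ty": 0,"tz": 5.8,"twist": 0,"fingers": 0},
    {"tx": 0.15,"ty": 0,"tz": 5.8,"twist": 0,"fingers": 0},
    {"tx": 0.15,"ty": 0,"tz": 5.8,"twist": 0,"fingers": 0},
    {"tx": 0.15,"ty": 0,"tz": 5.8,"twist": 0,"fingers": 0},
    {"tx": 0.15,"ty": 0,"tz": 5.8,"twist": 0,"fingers": 0}
  ],
  "grip_force": 45
}}

```text
time_s: 11.85
eef_pos: [0.4644, 0.1545, 0.0233]
tool_rot: [0.0, 0.984, 0.175, 0.0]
contact_force: [-1.8, -0.5, 8.2]
finger_gap: 0.03
```

```bash
python3 g.py .6940 .0170 .15 -8.8
```

```text
t 11.85 pos [0.4644 0.1545 0.0233] yaw 20.21 gap 0.03 F [-1.8 -0.5  8.2] q6 -0.03 tilt [ 5.e-04  1.e-04 -1.e+00]
tx,ty,tz [ 16.81  20.83 -12.66] twist 0.5063
```

Call:
{"method": "send_rows", "body": {
  "increments": [
    {"tx": 0,"ty": 0,"tz": -3,"twist": 0,"fingers": 0},
    {"tx": 0,"ty": 0,"tz": -7,"twist": 0,"fingers": 0},
    {"tx": 0,"ty": 0,"tz": -11,"twist": 0,"fingers": 0},
    {"tx": 0,"ty": 0,"tz": -13.7,"twist": 0,"fingers": 0},
    {"tx": 2,"ty": 3,"tz": -13.7,"twist": 0.1,"fingers": 0},
    {"tx": 5,"ty": 6,"tz": -13.7,"twist": 0.2,"fingers": 0},
    {"tx": 8,"ty": 9.5,"tz": -13.7,"twist": 0.32,"fingers": 0},
    {"tx": 11,"ty": 13,"tz": -13.7,"twist": 0.44,"fingers": 0},
    {"tx": 14,"ty": 17,"tz": -13.7,"twist": 0.506,"fingers": 0},
    {"tx": 16.4,"ty": 20.6,"tz": -13.7,"twist": 0.506,"fingers": 0},
    {"tx": 16.4,"ty": 20.6,"tz": -13.7,"twist": 0.506,"fingers": 0},
    {"tx": 16.4,"ty": 20.6,"tz": -13.7,"twist": 0.506,"fingers": 0}
  ]
}}

```text
time_s: 13.05
eef_pos: [0.6889, 0.017, 0.1587]
tool_rot: [-0.0, 0.997, -0.077, -0.001]
contact_force: [-0.1, -0.2, -2.1]
finger_gap: 0.0299
```

```bash
python3 g.py .6896 .0172 .0303 -8.8
```

```text
t 13.05 pos [0.6889 0.017  0.1587] yaw -8.88 gap 0.0299 F [-0.1 -0.2 -2.1] q6 0.18 tilt [-1.7e-03  1.0e-04 -1.0e+00]
tx,ty,tz [ 0.09 -0.03 12.84] twist -0.0014
```

Call:
{"method": "send_rows", "body": {
  "increments": [
    {"tx": 0,"ty": 0,"tz": 3,"twist": 0,"fingers": 0},
    {"tx": 0,"ty": 0,"tz": 6,"twist": 0,"fingers": 0},
    {"tx": 0,"ty": 0,"tz": 9,"twist": 0,"fingers": 0},
    {"tx": 0,"ty": 0,"tz": 11.5,"twist": 0,"fingers": 0},
    {"tx": 0,"ty": 0,"tz": 12.3,"twist": 0,"fingers": 0},
    {"tx": 0,"ty": 0,"tz": 12.5,"twist": 0,"fingers": 0},
    {"tx": 0,"ty": 0,"tz": 12.5,"twist": 0,"fingers": 0}
  ]
}}

```text
time_s: 13.75
eef_pos: [0.6894, 0.0181, 0.0356]
tool_rot: [-0.0, 0.997, -0.076, 0.0]
contact_force: [0.2, -0.2, -2.9]
finger_gap: 0.0302
```

```bash
python3 g.py .6896 .0172 .0303 -8.8
```

```text
t 13.75 pos [0.6894 0.0181 0.0356] yaw -8.77 gap 0.0302 F [ 0.2 -0.2 -2.9] q6 0.18 tilt [ 8.e-04 -2.e-04 -1.e+00]
tx,ty,tz [0.03 0.09 0.53] twist 0.0005
```

Call:
{"method": "send_rows", "body": {
  "increments": [
    {"tx": 0,"ty": 0,"tz": 0.2,"twist": 0,"fingers": 0},
    {"tx": 0,"ty": 0,"tz": 0.4,"twist": 0,"fingers": 0},
    {"tx": 0,"ty": 0,"tz": 0.5,"twist": 0,"fingers": 0},
    {"tx": 0,"ty": 0,"tz": 0.5,"twist": 0,"fingers": 0}
  ]
}}

```text
time_s: 14.15
eef_pos: [0.6896, 0.0177, 0.0304]
tool_rot: [-0.0, 0.997, -0.077, 0.0]
contact_force: [-0.4, 0.6, 3.1]
finger_gap: 0.0294
```

```bash
python3 g.py .6896 .0172 .0303 -8.8
```

```text
t 14.15 pos [0.6896 0.0177 0.0304] yaw -8.8 gap 0.0294 F [-0.4  0.6  3.1] q6 0.18 tilt [ 9.e-04 -2.e-04 -1.e+00]
tx,ty,tz [0.01 0.05 0.01] twist -0.0001
```

The lug is on the floor. I'll release to 50 mm and rise, then head for the lid.

Call:
{"method": "send_rows", "body": {
  "increments": [
    {"tx": 0,"ty": 0,"tz": 0,"twist": 0,"fingers": 45},
    {"tx": 0,"ty": 0,"tz": 0,"twist": 0,"fingers": 50},
    {"tx": 0,"ty": 0,"tz": 0,"twist": 0,"fingers": 50},
    {"tx": 0,"ty": 0,"tz": 0,"twist": 0,"fingers": 50},
    {"tx": 0,"ty": 0,"tz": -3,"twist": 0,"fingers": 50},
    {"tx": 0,"ty": 0,"tz": -7,"twist": 0,"fingers": 50},
    {"tx": 0,"ty": 0,"tz": -11,"twist": 0,"fingers": 50},
    {"tx": 0,"ty": 0,"tz": -12,"twist": 0,"fingers": 50}
  ]
}}

```text
time_s: 14.95
eef_pos: [0.6918, 0.0177, 0.1546]
tool_rot: [-0.0, 0.997, -0.077, 0.003]
contact_force: [-0.4, 0.3, 1.0]
finger_gap: 0.0459
```

```bash
python3 g.py .5395 .3985 .12 -6.7; python3 - <<'E'
from h import *
p=imaging.snapshot("side"); w=cloud(p); save(p,"lug5.png",(310,160,430,290),4)
k=sel(w,[.4,.28,.03],[.7,.52,.06]); print("handle",line(k),rect(k))
p=imaging.snapshot("top"); w=cloud(p)
k=sel(w,[.4,.28,.03],[.7,.52,.06]); print("handle",line(k),rect(k))
m=models.masks_of("lid_grip",p)[0]; q=w[m["region"]]; q=q[(q[:,2]>.013)&(q[:,2]<.024)]; print("panel",rect(q),len(q))
E
```

```text
t 14.95 pos [0.6918 0.0177 0.1546] yaw -8.8 gap 0.0459 F [-0.4  0.3  1. ] q6 0.18 tilt [ 0.0068 -0.0012 -1.    ]
tx,ty,tz [-20.9  -35.29   3.36] twist -0.0367
handle (array([0.5394, 0.3951]), np.float64(-6.1), array([-0.0494,  0.0493])) (array([540. , 399.2]), 26.4, 99.6, 83.6)
handle (array([0.5381, 0.3985]), np.float64(173.6), array([-0.0492,  0.0482])) (array([539. , 400.1]), 22.0, 99.1, 83.1)Traceback (most recent call last):
  File "<stdin>", line 6, in <module>
IndexError: list index out of range
```

View pics/lug5.png

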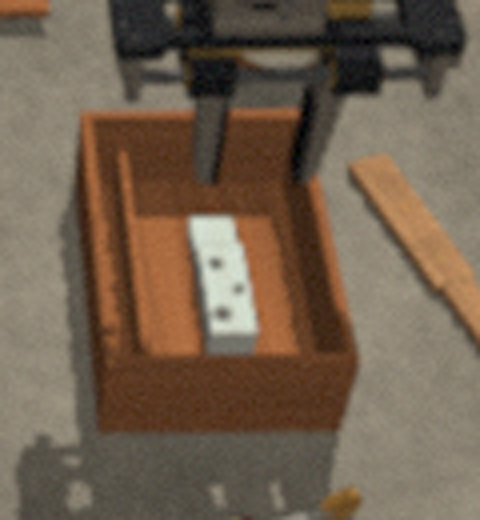

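The lug lies flat in the wide compartment, clear of the divider and walls. Correction on the lid: its handle's long axis runs along world x (yaw −6.5°), so the jaws must be at yaw 83.5° to grip it.

Call:
{"method": "send_rows", "body": {
  "increments": [
    {"tx": -2,"ty": -3.5,"tz": 0,"twist": -0.14,"fingers": 50},
    {"tx": -4,"ty": -7,"tz": 0,"twist": -0.28,"fingers": 50},
    {"tx": -6.2,"ty": -10.5,"tz": 0,"twist": -0.42,"fingers": 50},
    {"tx": -8.4,"ty": -14,"tz": 0,"twist": -0.56,"fingers": 50},
    {"tx": -10.5,"ty": -17.5,"tz": 0,"twist": -0.7,"fingers": 50},
    {"tx": -12.5,"ty": -21,"tz": 0.5,"twist": -0.84,"fingers": 50},
    {"tx": -14.5,"ty": -24.5,"tz": 1,"twist": -0.98,"fingers": 50},
    {"tx": -16.5,"ty": -28,"tz": 2,"twist": -1.12,"fingers": 50},
    {"tx": -18.5,"ty": -31.5,"tz": 3,"twist": -1.26,"fingers": 50},
    {"tx": -20.7,"ty": -35.3,"tz": 3.3,"twist": -1.4,"fingers": 50},
    {"tx": -20.7,"ty": -35.3,"tz": 3.3,"twist": -1.54,"fingers": 50},
    {"tx": -20.7,"ty": -35.3,"tz": 3.3,"twist": -1.609,"fingers": 50}
  ]
}}

```text
time_s: 16.3
eef_pos: [0.5364, 0.3988, 0.1135]
tool_rot: [-0.0, 0.744, 0.668, -0.002]
contact_force: [0.1, -0.4, -0.8]
finger_gap: 0.0461
```

```bash
python3 g.py .539 .3988 .04 83.5;
```

```text
t 16.3 pos [0.5364 0.3988 0.1135] yaw 83.84 gap 0.0461 F [ 0.1 -0.4 -0.8] q6 -0.83 tilt [-0.0029 -0.0032 -1.    ]
tx,ty,tz [0.05 0.28 7.35] twist 0.0059
```

Call:
{"method": "send_rows", "body": {
  "increments": [
    {"tx": 0,"ty": 0.2,"tz": 3,"twist": 0,"fingers": 50},
    {"tx": 0,"ty": 0.2,"tz": 5.5,"twist": 0,"fingers": 50},
    {"tx": 0,"ty": 0.2,"tz": 5.5,"twist": 0,"fingers": 50},
    {"tx": 0,"ty": 0.2,"tz": 5.5,"twist": 0,"fingers": 50}
  ]
}}

```text
time_s: 16.7
eef_pos: [0.5396, 0.3972, 0.06]
tool_rot: [-0.0, 0.747, 0.665, -0.002]
contact_force: [0.8, 0.6, -0.2]
finger_gap: 0.0459
```

```bash
python3 g.py .539 .3988 .04 83.5;
```

```text
t 16.7 pos [0.5396 0.3972 0.06  ] yaw 83.39 gap 0.0459 F [ 0.8  0.6 -0.2] q6 -0.82 tilt [-0.0023 -0.0025 -1.    ]
tx,ty,tz [ 0.16 -0.07  2.  ] twist -0.002
```

Call:
{"method": "send_rows", "body": {
  "increments": [
    {"tx": 0.1,"ty": 0,"tz": 1,"twist": 0,"fingers": 50},
    {"tx": 0.1,"ty": 0,"tz": 1.9,"twist": 0,"fingers": 50},
    {"tx": 0.1,"ty": 0,"tz": 1.9,"twist": 0,"fingers": 50},
    {"tx": 0.1,"ty": 0,"tz": 1.9,"twist": 0,"fingers": 0},
    {"tx": 0.1,"ty": 0,"tz": 1.9,"twist": 0,"fingers": 0},
    {"tx": 0.1,"ty": 0,"tz": 1.9,"twist": 0,"fingers": 0},
    {"tx": 0.1,"ty": 0,"tz": 1.9,"twist": 0,"fingers": 0},
    {"tx": 0.1,"ty": 0,"tz": 1.9,"twist": 0,"fingers": 0},
    {"tx": 0.1,"ty": 0,"tz": 1.9,"twist": 0,"fingers": 0}
  ],
  "grip_force": 50
}}

```text
time_s: 17.6
eef_pos: [0.541, 0.3992, 0.043]
tool_rot: [0.0, 0.747, 0.665, 0.0]
contact_force: [-0.3, 0.4, 3.5]
finger_gap: 0.0196
```

```bash
python3 g.py .680 .0338 .20 -8.8
```

```text
t 17.6 pos [0.541  0.3992 0.043 ] yaw 83.39 gap 0.0196 F [-0.3  0.4  3.5] q6 -0.82 tilt [ 6.e-04  6.e-04 -1.e+00]
tx,ty,tz [-34.69  18.02 -15.71] twist -1.5325
```

Call:
{"method": "send_rows", "body": {
  "increments": [
    {"tx": 0,"ty": 0,"tz": -2,"twist": 0,"fingers": 0},
    {"tx": 0,"ty": 0,"tz": -5,"twist": 0,"fingers": 0},
    {"tx": 0,"ty": 0,"tz": -8,"twist": 0,"fingers": 0},
    {"tx": 0,"ty": 0,"tz": -11,"twist": 0,"fingers": 0},
    {"tx": 0,"ty": 0,"tz": -14,"twist": 0,"fingers": 0},
    {"tx": 0,"ty": 0,"tz": -16,"twist": 0,"fingers": 0},
    {"tx": 0,"ty": 0,"tz": -16,"twist": 0,"fingers": 0}
  ]
}}

```text
time_s: 18.3
eef_pos: [0.5419, 0.3997, 0.2053]
tool_rot: [0.0, 0.747, 0.665, 0.002]
contact_force: [0.8, 0.8, -2.7]
finger_gap: 0.0192
```

```bash
python3 g.py .680 .0338 .20 -8.8; python3 - <<'E'
from h import *
p=imaging.snapshot("top"); w=cloud(p)
q=sel(w,[.66,.12,.02],[.9,.3,.2]); print("amber jar",np.round(np.percentile(q,[2,98],0),3).tolist())
E
```

```text
t 18.3 pos [0.5419 0.3997 0.2053] yaw 83.38 gap 0.0192 F [ 0.8  0.8 -2.7] q6 -0.82 tilt [ 0.0029  0.0032 -1.    ]
tx,ty,tz [-34.76  17.93   0.49] twist -1.5327
amber jar [[0.672, 0.124, 0.025], [0.827, 0.287, 0.105]]
```

Call:
{"method": "send_rows", "body": {
  "increments": [
    {"tx": -3,"ty": 1.5,"tz": 0,"twist": 0.14,"fingers": 0},
    {"tx": -6,"ty": 3,"tz": 0,"twist": 0.28,"fingers": 0},
    {"tx": -9,"ty": 4.7,"tz": 0,"twist": 0.42,"fingers": 0},
    {"tx": -12,"ty": 6.4,"tz": 0,"twist": 0.56,"fingers": 0},
    {"tx": -15,"ty": 8,"tz": 0,"twist": 0.7,"fingers": 0},
    {"tx": -18,"ty": 9.5,"tz": 0,"twist": 0.84,"fingers": 0},
    {"tx": -21,"ty": 11,"tz": 0,"twist": 0.98,"fingers": 0},
    {"tx": -24.5,"ty": 12.6,"tz": 0,"twist": 1.12,"fingers": 0},
    {"tx": -28,"ty": 14.4,"tz": 0,"twist": 1.26,"fingers": 0},
    {"tx": -31.5,"ty": 16.2,"tz": 0,"twist": 1.4,"fingers": 0},
    {"tx": -34.7,"ty": 17.9,"tz": 0,"twist": 1.54,"fingers": 0},
    {"tx": -34.7,"ty": 17.9,"tz": 0,"twist": 1.609,"fingers": 0}
  ]
}}

```text
time_s: 19.55
eef_pos: [0.6787, 0.0292, 0.1998]
tool_rot: [0.001, 0.997, -0.081, -0.001]
contact_force: [-0.4, 0.9, -3.7]
finger_gap: 0.0194
```

Call:
{"method": "send_rows", "body": {
  "increments": [
    {"tx": 0,"ty": 0,"tz": 0,"twist": 0,"fingers": 0},
    {"tx": 0,"ty": 0,"tz": 4,"twist": 0,"fingers": 0},
    {"tx": 0,"ty": 0,"tz": 5,"twist": 0,"fingers": 0},
    {"tx": 0,"ty": 0,"tz": 5,"twist": 0,"fingers": 0},
    {"tx": 0,"ty": 0,"tz": 5,"twist": 0,"fingers": 0}
  ]
}}

```text
time_s: 20.05
eef_pos: [0.6786, 0.0342, 0.1528]
tool_rot: [0.0, 0.997, -0.076, -0.0]
contact_force: [-0.2, 0.5, -2.5]
finger_gap: 0.0196
```

```bash
python3 g.py .680 .0338 .103 -8.8; python3 - <<'E'
from h import *
for n in("side","top"):
    p=imaging.snapshot(n); w=cloud(p); save(p,n+"6.png",(220,80,420,290) if n=="side" else (220,60,380,220),3)
    ms=models.masks_of("lid_grip",p)
    for m in ms[:2]: print(n,round(m["conf"],2),np.round(m["bbox"]))
    z0=get_state()["eef_pos"][2]-.043
    q=sel(w,[.55,-.12,z0+.013],[.8,.19,z0+.024]); print("panel",len(q),rect(q),np.median(q[:,2]))
    for lo in(.59,.64,.69,.74):
      k=q[abs(q[:,0]-lo)<.025]; print("   x",lo,[np.round(np.median(k[abs(k[:,1]-a)<.03][:,2]),4) for a in(-.04,.03,.1)])
    q=sel(w,[.55,-.12,.06],[.8,.19,.076]); print("rim",len(q),rect(q))
    q=sel(w,[.55,-.12,z0+.004],[.8,.19,z0+.024]); print("panel+side",rect(q))
E
```

```text
t 20.05 pos [0.6786 0.0342 0.1528] yaw -8.71 gap 0.0196 F [-0.2  0.5 -2.5] q6 0.2 tilt [-5.e-04  1.e-04 -1.e+00]
tx,ty,tz [0.15 0.02 4.98] twist 0.0015
side 0.7 [333. 166. 405. 238.]
panel 3144 (array([679.7,  35.8]), 222.1, 154.8, 81.2) 0.12755757083539637
   x 0.59 [np.float64(0.1277), np.float64(0.1278), np.float64(0.128)]
   x 0.64 [np.float64(0.1276), np.float64(0.1275), np.float64(0.1276)]
   x 0.69 [np.float64(0.1275), np.float64(0.1276), np.float64(0.1278)]
   x 0.74 [np.float64(0.1274), np.float64(0.1274), np.float64(0.1274)]
rim 531 (array([679.8,  33.1]), 220.0, 150.9, 81.1)
panel+side (array([679.7,  35.8]), 222.1, 154.8, 81.2)
top 0.62 [243.  98. 333. 152.]
panel 728 (array([680.2,  36.1]), 219.7, 150.2, 82.2) 0.12969107521767254
   x 0.59 [np.float64(nan), np.float64(nan), np.float64(nan)]
   x 0.64 [np.float64(nan), np.float64(nan), np.float64(0.1315)]
   x 0.69 [np.float64(0.1296), np.float64(0.131), np.float64(0.1299)]
   x 0.74 [np.float64(0.1297), np.float64(nan), np.float64(0.1299)]
rim 22 (array([624.1, 141.7]), 15.3, 8.2, 81.7)
panel+side (array([680.2,  36.1]), 219.7, 150.2, 82.2)
  return _methods._mean(a, axis=axis, dtype=dtype,
  ret = ret.dtype.type(ret / rcount)
```

Call:
{"method": "send_rows", "body": {
  "increments": [
    {"tx": 0,"ty": 0.2,"tz": 1.5,"twist": 0,"fingers": 0},
    {"tx": 0,"ty": 0.2,"tz": 3,"twist": 0,"fingers": 0},
    {"tx": 0,"ty": 0.2,"tz": 3.5,"twist": 0,"fingers": 0},
    {"tx": 0,"ty": 0.2,"tz": 3.5,"twist": 0,"fingers": 0}
  ]
}}

```text
time_s: 20.65
eef_pos: [0.6771, 0.0316, 0.1156]
tool_rot: [0.0, 0.997, -0.077, -0.002]
contact_force: [-0.2, 1.4, -2.4]
finger_gap: 0.0193
```

```bash
python3 g.py .680 .0320 .103 -8.8; python3 - 2>/dev/null <<'E'
from h import *
for n in("side","top"):
    p=imaging.snapshot(n); w=cloud(p)
    z0=get_state()["eef_pos"][2]-.043
    q=sel(w,[.55,-.12,z0+.013],[.8,.19,z0+.024]); print("panel",len(q),rect(q),np.median(q[:,2]))
E
```

```text
t 20.65 pos [0.6771 0.0316 0.1156] yaw -8.81 gap 0.0193 F [-0.2  1.4 -2.4] q6 0.2 tilt [-3.1e-03  6.0e-04 -1.0e+00]
tx,ty,tz [ 0.28 -0.09  1.26] twist -0.0001
panel 3009 (array([677.9,  33.1]), 221.6, 154.2, 81.2) 0.09045719040894831
panel 629 (array([678.3,  34.1]), 217.7, 154.6, 80.9) 0.09261448174648546
```

Call:
{"method": "send_rows", "body": {
  "increments": [
    {"tx": 0.15,"ty": 0,"tz": 0,"twist": 0,"fingers": 0},
    {"tx": 0.15,"ty": 0,"tz": 0.4,"twist": 0,"fingers": 0},
    {"tx": 0.15,"ty": 0,"tz": 0.7,"twist": 0,"fingers": 0},
    {"tx": 0.15,"ty": 0,"tz": 0.7,"twist": 0,"fingers": 0}
  ]
}}

```text
time_s: 21.15
eef_pos: [0.6794, 0.0314, 0.1101]
tool_rot: [0.0, 0.997, -0.077, -0.0]
contact_force: [-0.4, 0.2, -2.2]
finger_gap: 0.02
```

```bash
python3 g.py .680 .0320 .103 -8.8; python3 - 2>/dev/null <<'E'
from h import *
for n in("side","top"):
    p=imaging.snapshot(n); w=cloud(p)
    z0=get_state()["eef_pos"][2]-.043
    q=sel(w,[.55,-.12,z0+.013],[.8,.19,z0+.024]); print("panel",len(q),rect(q),np.median(q[:,2]))
E
```

```text
t 21.15 pos [0.6794 0.0314 0.1101] yaw -8.8 gap 0.02 F [-0.4  0.2 -2.2] q6 0.2 tilt [-8.e-04  2.e-04 -1.e+00]
tx,ty,tz [ 0.05 -0.06  0.71] twist -0.0
panel 3008 (array([680.4,  32.7]), 220.8, 154.8, 81.2) 0.08482402063099675
panel 626 (array([680.4,  33.8]), 219.2, 153.0, 82.0) 0.0861247651405117
```

Call:
{"method": "send_rows", "body": {
  "increments": [
    {"tx": 0,"ty": 0,"tz": 0.3,"twist": 0,"fingers": 0},
    {"tx": 0,"ty": 0,"tz": 0.5,"twist": 0,"fingers": 0},
    {"tx": 0,"ty": 0,"tz": 0.6,"twist": 0,"fingers": 0},
    {"tx": 0,"ty": 0,"tz": 0.6,"twist": 0,"fingers": 0}
  ]
}}

```text
time_s: 21.65
eef_pos: [0.6796, 0.0315, 0.1043]
tool_rot: [0.0, 0.997, -0.077, -0.0]
contact_force: [0.2, -0.7, -2.4]
finger_gap: 0.0195
```

```bash
python3 g.py .680 .0320 .103 -8.8
```

```text
t 21.65 pos [0.6796 0.0315 0.1043] yaw -8.8 gap 0.0195 F [ 0.2 -0.7 -2.4] q6 0.2 tilt [-4.e-04  1.e-04 -1.e+00]
tx,ty,tz [ 0.03 -0.06  0.13] twist 0.0
```

Call:
{"method": "send_rows", "body": {
  "increments": [
    {"tx": 0,"ty": 0,"tz": 0.1,"twist": 0,"fingers": 0},
    {"tx": 0,"ty": 0,"tz": 0.2,"twist": 0,"fingers": 0},
    {"tx": 0,"ty": 0,"tz": 0.2,"twist": 0,"fingers": 0},
    {"tx": 0,"ty": 0,"tz": 0.2,"twist": 0,"fingers": 0}
  ]
}}

```text
time_s: 22.05
eef_pos: [0.6799, 0.0315, 0.103]
tool_rot: [-0.0, 0.997, -0.077, 0.0]
contact_force: [-1.8, -1.1, 3.1]
finger_gap: 0.0196
```

```bash
python3 g.py .680 .0320 .103 -8.8
```

```text
t 22.05 pos [0.6799 0.0315 0.103 ] yaw -8.8 gap 0.0196 F [-1.8 -1.1  3.1] q6 0.2 tilt [ 4.e-04 -1.e-04 -1.e+00]
tx,ty,tz [ 0.   -0.05  0.  ] twist 0.0
```

Call:
{"method": "send_rows", "body": {
  "increments": [
    {"tx": 0,"ty": 0,"tz": 0,"twist": 0,"fingers": 30},
    {"tx": 0,"ty": 0,"tz": 0,"twist": 0,"fingers": 45},
    {"tx": 0,"ty": 0,"tz": 0,"twist": 0,"fingers": 50},
    {"tx": 0,"ty": 0,"tz": 0,"twist": 0,"fingers": 50},
    {"tx": 0,"ty": 0,"tz": -3,"twist": 0,"fingers": 50},
    {"tx": -3,"ty": 0,"tz": -7,"twist": 0,"fingers": 50},
    {"tx": -7,"ty": 0,"tz": -11,"twist": 0,"fingers": 50},
    {"tx": -11,"ty": 0,"tz": -15,"twist": 0,"fingers": 50},
    {"tx": -15,"ty": 0,"tz": -16,"twist": 0,"fingers": 50},
    {"tx": -18,"ty": 0,"tz": -16,"twist": 0,"fingers": 50},
    {"tx": -18,"ty": 0,"tz": -16,"twist": 0,"fingers": 50}
  ]
}}

```text
time_s: 23.15
eef_pos: [0.4987, 0.0594, 0.2635]
tool_rot: [-0.0, 0.997, -0.076, 0.0]
contact_force: [0.6, -1.3, -0.1]
finger_gap: 0.0458
```

```bash
python3 - 2>/dev/null <<'E'
from h import *
for n in("side","top"):
    p=imaging.snapshot(n); w=cloud(p)
    if n=="side": save(p,"final.png",(160,120,460,420),2)
    q=sel(w,[.55,-.12,.066],[.8,.19,.092]); print(n,"panel",len(q),rect(q))
    A=np.c_[q[:,:2]-[.68,.034],np.ones(len(q))]; t=q[:,2]>.073
    c=np.linalg.lstsq(A[t],q[t,2],rcond=None)[0]; print("plane slopes deg",np.round(np.degrees(c[:2]),2),"z",round(c[2],4))
    q=sel(w,[.6,-.06,.093],[.78,.13,.12]); print("handle",rect(q),np.percentile(q[:,2],95))
    q=sel(w,[.55,-.46,.217],[.61,-.24,.245])
    for a in(-.41,-.36,-.31,-.28):
        k=q[abs(q[:,1]-a)<.02]; print("   tmpl y",a,np.round(np.median(k[:,2]),4) if len(k) else "")
    for t in("jar","embedder"):
        m=models.masks_of(t,p)
        if m: k=w[m[0]["region"]]; print(t,np.round(np.nanmedian(k,0),3))
E
```

```text
side panel 3860 (array([681. ,  33.3]), 224.3, 154.7, 81.2)
plane slopes deg [-0.08  0.02] z 0.078
handle (array([680.5,  32. ]), 101.8, 21.1, 82.0) 0.10782355757791336
   tmpl y -0.41 0.2273
   tmpl y -0.36 0.2273
   tmpl y -0.31 0.2279
   tmpl y -0.28 0.2278
jar [ 0.466 -0.206  0.048]
embedder [ 0.603 -0.171  0.022]
top panel 2659 (array([681.2,  33.9]), 218.5, 155.9, 81.0)
plane slopes deg [-0.15  0.11] z 0.0789
handle (array([681.6,  33.5]), 99.9, 21.1, 84.1) 0.10999909893978473
   tmpl y -0.41 0.2277
   tmpl y -0.36 0.2277
   tmpl y -0.31 0.2279
   tmpl y -0.28 0.2285
embedder [ 0.609 -0.164  0.022]
```

View pics/final.png

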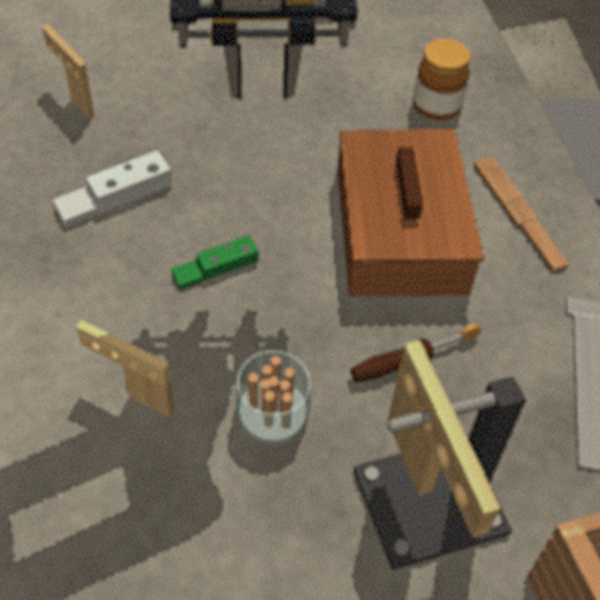

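The final picture shows the lid flat on the box, the template hanging level and the gripper clear. Jar and embedder are where they were. Handing in.

```bash
python3 -c "
from station import workorder; print(workorder.job_done())"
```

```text
the job is handed in; nothing more can be done
None
```

The job is done in the order asked and handed in at about 23 s on the robot's clock, well under the 72 s limit.

- **Template:** I lifted it straight up out of the slot and hung it on the peg by hole_c, which lies under its balance point (y ≈ +21 mm). In the last check its top edge was at 227–228.5 mm along its length, so it hangs level.
- **Lug:** I used the small silver one. It lay flat in the wide compartment, clear of the walls and divider, when I checked before closing the box.
- **Lid:** It sits on the rim all round. Its top is at 78–79 mm (78 expected), tilted under 0.2°, and centred within about 1.5 mm of the box.
- **Jar and embedder:** The jar measures the same as at the start, in the side view only; the top view didn't report it at the end. The embedder looks unmoved in the picture. Its measured midpoint differs by 10–26 mm from the start, which I put down to the hung template hiding part of it in the side view.

**Disagreements:** The two cameras differed by about 3 mm on the peg's sideways position, so I used the average. I also first misread which way the lid's handle runs and corrected that before gripping it.

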